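# Reseat a plaster casting mould and lock its clamp

## Task

The two-part plaster mould on the casting board was clamped with its front half slipped sideways, so its keys are out of their grooves and the joint gapes. Pull the release lever to open the locking pliers, push the front half gently along until it is fully home against the end stop, then squeeze the handles over centre so that the pliers lock the mould shut, and leave everything else alone. Plaster chips and the lever is thin: do not force either.

Things in the scene. Friction and masses are not known exactly. Their poses are not given: they have to be found in the camera images.
- casting_board: Plywood board, 205 x 420 x 18 mm, screwed to the table, steel locking pliers lying flat on it. Origin on the table, below the pliers. Axes: +x = clamping direction (away from the robot), +y = from the handles to the jaws. In its frame, mm: pliers at z 50 to 70; jaws press at y 108, fixed arm round the far side to x 98, moving jaw on the near side to x -43 (-60 open); below z 70.
- front_half: Robot-side half of the plaster mould, 35 (x) x 140 (y) x 95 mm high, 0.5 kg, standing on the board (underside z = 18 mm); origin: centre of its underside, axes as the board's. Two upright keys, 4 mm proud, on its +x face. The far half is alike, with grooves, and is home already: against the fixed jaw and the end stop. In the board's frame this half's origin is at x = 5.5 mm now, 9.5 mm once keyed and closed.
- push_end (a point): Centre of the front half's free +y end face, 60 mm above its underside: push it here towards the board's -y, by 11 to 32 mm, until it butts on the rigid end stop; unclamped it slides with 2 to 5 N. It is struck too hard above about 12 mm/s. 60 mm free beyond this face. The stop, an upright wooden plate 62 mm high, is adjustable and its place is not measured; if over 2 mm short of it, keys and grooves do not meet.
- handle (a joint): Angle (rad) of the moving handle (the one nearer the robot): 0.5 = sprung fully open, about 0.04 = locked on the closed mould (0.06 on the unkeyed one). Dead centre at about 0.1; past it the handle snaps on and stays. Squeezing at handle_grip takes up to about 15 N with the mould keyed, over 25 N when the keys are not in the grooves.
- release_lever (a joint): Angle (rad) of the thin release lever hinged in the moving handle: 0 = at rest (sprung back), 0.45 = its stop. Pulled outwards (towards the board's -x) with 3 to 4 N at its tip it breaks the toggle at about 0.25; the pliers then spring open by themselves.
- lever_tip (a point): On the release lever, 6 mm short of its end. The last 26 mm, beyond the ends of both handles, is a bar 8 mm wide (board x) and 16 mm high, 60 mm above the table, with 25 mm free on both sides. Locked, it is at x -18, y -170 mm in the board's frame; when the pliers have sprung open it rests about 60 mm further towards -x.
- handle_grip (a point): Point to squeeze: on the outer (-x) face of the moving handle, 60 mm above the table. Handles are 18 mm high, 14 mm wide, side by side; 44 mm over both outer faces here when locked, 69 mm open. The moving handle's face turns with its joint.
- fixed_grip (a point): Point opposite on the outer (+x) face of the fixed handle, 60 mm above the table, at x 19, y -72 mm in the board's frame. This handle is bolted down and does not move. 45 mm free on its outer side, 40 mm free below.
- oxide_jar: Bystander: small amber jar with white cap, 42 x 55 mm, on the board behind the handles; origin at the centre of its underside.
- wood_rib: Bystander: flat dark wooden rib, 22 x 97 x 7 mm, lying on the board behind the fixed handle; origin mid-length, underside.
- slip_mug: Bystander: blue mug, 82 mm wide, 92 mm high, left of the board; origin at the centre of its underside.
- bisque_bowl: Bystander: pinkish bowl, 124 mm wide, 55 mm high, far left; origin at the centre of its underside.
- glaze_bottle: Bystander: white bottle with black cap, 62 x 150 mm, right of the board; origin at the centre of its underside.
- mallet: Bystander: mallet, 260 mm long, wooden handle and rubber head, lying to the right; origin on its underside.
- guide_stick: Bystander: flat wooden stick, 28 x 300 x 8 mm, lying beyond the board; origin mid-length, underside.
Things that resemble listed ones, but are neither listed nor needed, are in the scene too. Leave any green look-alike of the front_half alone.

How it is judged:
By the outcome, as a careful person would: the job done as asked, in the order asked, and still so for the second after the job is handed in, with the robot touching nothing.
It also fails if it takes over 64 s, if anything falls off the work surface, if the arm or the gripper's body presses on something with over 40 N, if the wrist force passes 120 N, or if a joint passes its speed limit or range.

## Robot

A 7-joint arm with a two-finger parallel gripper is mounted at the origin on the work surface. World frame = base frame: x ahead of the robot, y to its left, z up, the work surface at z = 0. Lengths are in m, angles in rad, forces in N, time in s.
With the tool pointing down it reaches from about 0.425 to 0.925 m from the base axis. Payload 6.8 kg.
Tool frame: the origin (TCP) lies on the front face of the gripper's body, between the roots of the fingers; the fingertips stand 73 mm ahead of it and the grasp point (between the pads) lies 54 mm ahead of it (env.nose_length is the distance from the TCP to the fingertips, in m); z points along the fingers, y is the line along which they close (so a half turn about z gives the same grasp; the last joint's range is limited). The gripper opens to 85 mm and grips with 20 to 120 N. Pads are 22 mm wide; open, the fingers measure 114 mm over their backs; the gripper's body (76 mm by 85 mm) begins 54 mm behind the grasp point. The pads swing forward as they close: fully open they stand 13 mm farther back than shut.
Start: joints at [1.006, 0.477, 0.022, 1.555, -0.011, 1.109, -0.083], TCP at [0.298, -0.606, 0.304] pointing down, gripper open.
Joint ranges: [-2.96, 2.96], [-0.34, 2.1], [-1.41, 1.46], [0.24, 2.44], [-1.37, 4.51], [0.17, 1.92], [-2.96, 2.96]. Speed limits (rad/s): [2.39, 2.39, 3.14, 3.14, 3.14, 3.14, 3.14].

## Interface

Orientations are given as a unit quaternion [w, x, y, z].
In Python, from cell import env, kin, camera, calibration, job gives the robot as it stands. The module is installed in compiled form; this text tells all that it offers. Calls block until the motion is done:
- env.reach(position, orientation): joint-space move of the TCP to a pose.
- env.movel(position, velocity=0.15, rot=None, stop_force=None): straight line of the TCP; rot=None keeps the orientation; velocity is the mean speed in m/s. With stop_force (N) it stops when the force on the tool has changed by that much, and returns True; else False.
- env.goto_joints(angles): joint-space move.
- env.grip(opening, f_grip=None): finger opening in m; f_grip is the grip in N (None keeps the last); returns when the fingers have stopped.
- env.dwell(seconds).
- kin.inverse_kinematics(position, orientation): joint angles nearest the present ones, or None.
- env.get_state(): the state.
- camera(name): name is "scene" or "top" or "wrist"; returns (picture, depth): 384x512x3 uint8, blue, green, red; 384x512 float32, m along the optical axis (not along the pixel's ray), 0 where there is no reading.
- calibration(name): a dict with "fx", "fy", "cx", "cy" (pixels), "k1" (the pictures are not rectified: a ray, as slopes to the right and down, at radius r is drawn at 1 + k1 r^2 times it, then the intrinsics apply), "rvec" (rotation vector, rad) and "tvec" (3), from world to camera coordinates, as OpenCV has them. Camera axes: x right, y down, z forward; pixel columns grow to the right and rows downward; lengths in m; the calibration is good to about 2 mm. A picture is of the moment at which its call begins: read the wrist's pose just before it. calibration takes no time and is no camera call; for the wrist camera it gives the pose at the moment of the call.
A pose or a line that the arm cannot do raises env.PlanningError and nothing moves.
- job.job_done(): hands the job in; it is judged then, once.
The state is a dict: "time": time; "qpos": joint angles; "joint_velocities": joint speeds; "joint_torque": joint torques, N m; "tcp_pos": TCP position; "orientation": TCP orientation; "force": force on the tool from outside, world axes, zero at the start; "torque": the same for the moment, N m; "opening": finger opening in m; "gripper_force": force on a finger pad.
Only numpy, scipy, OpenCV 4.12 (cv2) and the standard library are available. Lean on these libraries where they do the work, as an engineer would, in place of code of your own. Each camera call takes 0.05 s, during which the arm holds its last target. There are 200 camera calls.

## Working session

There is one attempt and no reset: what is moved stays moved. The work goes in short steps, each a Python script; the robot and the scene stay as the last script left them, time stands still between calls to the robot, and variables do not carry over. Pictures are saved under pics/ and viewed, at most 10 in all, crops included, and the job is handed in when it is done.

```bash
ls; mkdir -p pics
cat > h.py <<'E'
import numpy as np, cv2
from cell import env, kin, camera, calibration, job
def cal(n):
    c=calibration(n); R=cv2.Rodrigues(np.array(c["rvec"],float))[0]; return c,R,np.array(c["tvec"],float).ravel()
def rays(c,uv):
    K=np.array([[c["fx"],0,c["cx"]],[0,c["fy"],c["cy"]],[0,0,1.]])
    return cv2.undistortPoints(np.array(uv,float).reshape(-1,1,2),K,np.array([c["k1"],0,0,0.])).reshape(-1,2)
def plane(cc,uv,z):
    c,R,t=cc; s=rays(c,uv); d=np.c_[s,np.ones(len(s))]@R; o=-R.T@t
    return o+d*((z-o[2])/d[:,2])[:,None]
def cloud(cc,D):
    c,R,t=cc; v,u=np.mgrid[:D.shape[0],:D.shape[1]]
    s=rays(c,np.c_[u.ravel(),v.ravel()]); P=np.c_[s,np.ones(len(s))]*D.reshape(-1,1)
    P=(P-t)@R; P[D.ravel()==0]=np.nan; return P.reshape(*D.shape,3)
def proj(cc,P):
    c,R,t=cc; p=np.atleast_2d(P)@R.T+t; s=p[:,:2]/p[:,2:]; s=s*(1+c["k1"]*(s**2).sum(1))[:,None]
    return s*[c["fx"],c["fy"]]+[c["cx"],c["cy"]]
E
python3 - <<'E'
from h import *
ims=[]
for n in("scene","top"):
    cc=cal(n); I,D=camera(n); np.savez("pics/%s0.npz"%n,I=I,D=D); cv2.imwrite("pics/%s0.png"%n,cv2.resize(I,(800,600),interpolation=cv2.INTER_CUBIC))
    print(n,calibration(n))
s=env.get_state();print(s)
E
```

```text
pics
scene {'fx': 383.7824487905338, 'fy': 383.7824487905338, 'cx': 254.92273765277284, 'cy': 184.51758336337406, 'k1': -0.1254786976411165, 'rvec': array([ 0.87335237,  2.68952327, -0.83367113]), 'tvec': array([ 0.43001586, -0.27457442,  1.77090272])}
top {'fx': 450.55745528724043, 'fy': 450.55745528724043, 'cx': 261.181519527609, 'cy': 191.95234179166206, 'k1': 0.006794098827464907, 'rvec': array([ 2.12421291, -2.10245329,  0.20674607]), 'tvec': array([0.04619847, 0.55289572, 1.36897221])}
{'time': 0.1, 'qpos': array([ 1.00592779,  0.47772028,  0.02233854,  1.5563421 , -0.01148908,
        1.1093035 , -0.08309606]), 'joint_velocities': array([-0.00074873, -0.00193245,  0.00187496, -0.00275339, -0.00112204,
        0.00013766, -0.00173209]), 'joint_torque': array([ 5.15152729e-03, -5.97749126e+01,  1.61358096e+00, -2.81952202e+01,
        1.27139868e-02,  5.03022806e-03, -5.87822774e-05]), 'tcp_pos': array([ 0.2975254 , -0.60543208,  0.30302528]), 'orientation': array([-7.84330022e-04,  9.74029454e-01,  2.26419843e-01, -2.47750157e-04]), 'force': array([0.23175507, 0.26755801, 0.51837456]), 'torque': array([-0.03578679, -0.02678419, -0.05802062]), 'gripper_force': 0.0, 'opening': 0.08571953352809839}
```

View pics/top0.png

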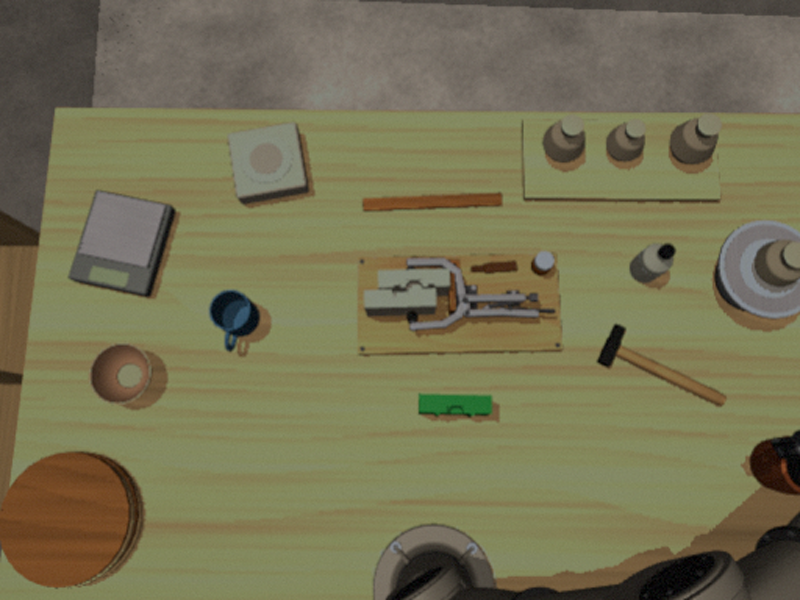

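View pics/scene0.png

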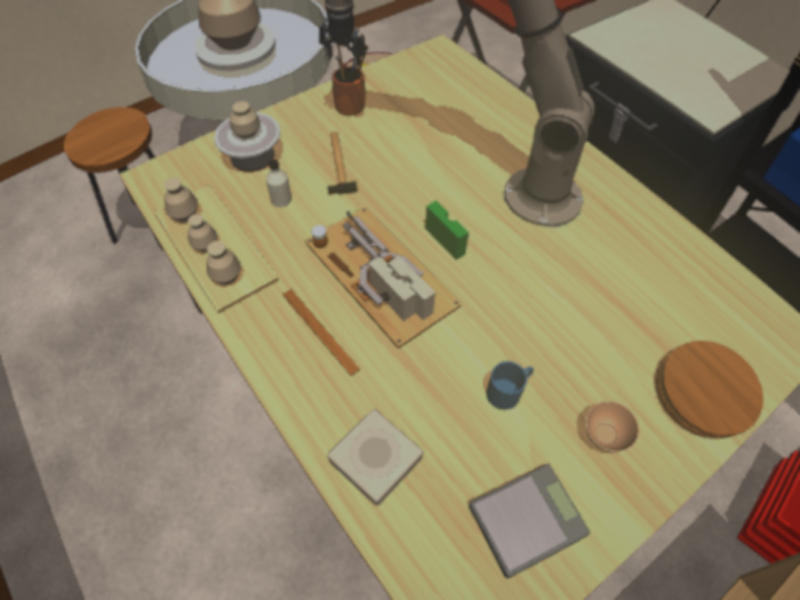

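The top view shows the board around (460,303), with jaws to the left (world +y) and handles to the right. There are two white halves: the near one at (400,302) is slipped left, the far one at (414,280) is home. There is also a green block at (455,405). The front half is the white one at (400,302): it is robot-side, on the board and in the jaws. The green one is the look-alike. Next I measure the board and the block tops and enlarge a crop.

```bash
cat > m.py <<'E'
from h import *
def rect(P,m):
    q=P[m][:,:2].astype(np.float32); return cv2.minAreaRect(q*1000)
def comps(P,z0,z1,box):
    m=(P[...,2]>z0)&(P[...,2]<z1)&(P[...,0]>box[0])&(P[...,0]<box[1])&(P[...,1]>box[2])&(P[...,1]<box[3])
    n,L,st,_=cv2.connectedComponentsWithStats(m.astype(np.uint8)); 
    return [(L==i) for i in range(1,n) if st[i,4]>25]
E
python3 - <<'E'
from m import *
z=np.load("pics/top0.npz");cc=cal("top");P=cloud(cc,z["D"]);I=z["I"]
print("corners z18",plane(cc,np.array([[360,255],[559,254],[562,353],[358,354]])*.64,.018).round(4))
for lo,hi in((.010,.026),(.05,.08),(.104,.122)):
    for m in comps(P,lo,hi,(.3,.8,-.4,.4)):
        r=rect(P,m); v,u=np.nonzero(m); print(lo,m.sum(),np.round(r[0]),np.round(r[1]),round(r[2],1),"px",u.mean().round(),v.mean().round(),"z",np.nanmedian(P[m][:,2]).round(4))
print("green",plane(cc,np.array([[419,395],[491,396],[491,415],[419,414]])*.64,.095).round(3))
cv2.imwrite("pics/crop0.png",cv2.resize(I[150:275,220:370],(720,600),interpolation=cv2.INTER_CUBIC))
E
```

```text
corners z18 [[ 0.6556  0.1545  0.018 ]
 [ 0.6618 -0.2642  0.018 ]
 [ 0.4524 -0.2637  0.018 ]
 [ 0.4461  0.1535  0.018 ]]
0.01 73 [787. 336.] [  6. 128.] 10.7 px 178.0 125.0 z 0.019
0.01 257 [ 793. -296.] [207.  15.] 89.9 px 366.0 125.0 z 0.018
0.01 4804 [558. -52.] [207. 420.] 1.9 px 299.0 198.0 z 0.0183
0.01 172 [544.   1.] [52. 68.] 6.4 px 280.0 198.0 z 0.019
0.01 41 [ 553. -101.] [11. 50.] 9.8 px 307.0 195.0 z 0.0197
0.01 173 [ 466. -379.] [55. 89.] 64.8 px 393.0 221.0 z 0.0227
0.05 126 [ 636. -223.] [37. 37.] 29.3 px 348.0 166.0 z 0.0723
0.05 1271 [576. -47.] [147. 375.] 6.7 px 299.0 192.0 z 0.0671
0.05 60 [511. 375.] [22. 69.] 63.6 px 158.0 205.0 z 0.0662
0.05 55 [335. -47.] [43. 14.] 89.2 px 292.0 262.0 z 0.0703
0.104 1006 [567.  55.] [ 76. 167.] 2.9 px 260.0 184.0 z 0.113
green [[ 0.359  0.029  0.095]
 [ 0.358 -0.109  0.095]
 [ 0.323 -0.108  0.095]
 [ 0.323  0.028  0.095]]
```

View pics/crop0.png

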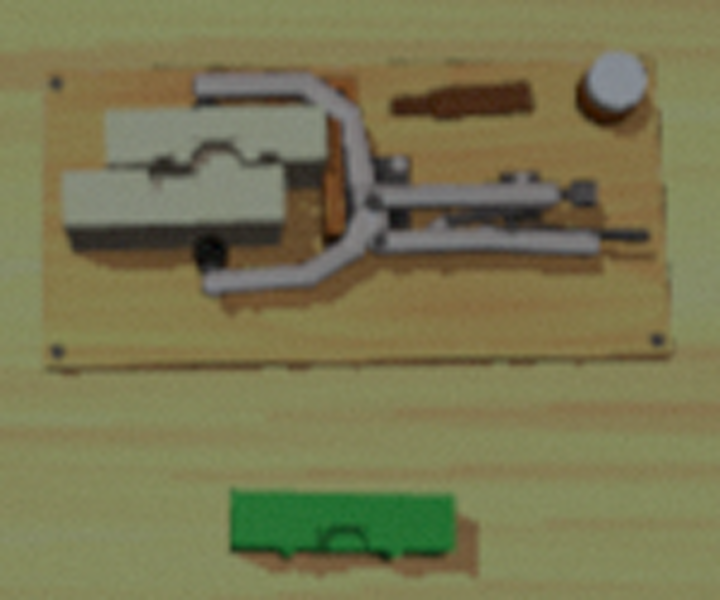

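The crop confirms it. The white front half at crop (175,195) is slipped left of the far half at (215,135). The end stop is at (340,170), the lever bar runs (600–648,236) and the jar is at (612,90). The green block at (343,522) stands apart. I'll go above and take one close look with the wrist camera.

```bash
cat >> h.py <<'E'
def qd(th,flip=0):
    a=np.pi/4+th/2+(np.pi/2 if flip else 0); return np.array([0,np.cos(a),np.sin(a),0])
E
python3 - <<'E'
from h import *
cc=cal("top")
print("lever end,screw",plane(cc,np.array([[648,236],[597,193],[208,282]])/4.8+[220,150],.068).round(4))
for f in(0,1): 
    q=kin.inverse_kinematics([.52,-.12,.32],qd(.015,f)); print(f,None if q is None else np.round(q,2))
env.reach([.52,-.12,.32],qd(.015))
env.dwell(.2)
cc=cal("wrist");I,D=camera("wrist");np.savez("pics/w1.npz",I=I,D=D,R=cc[1],t=cc[2])
cv2.imwrite("pics/w1.png",cv2.resize(I,(800,600),interpolation=cv2.INTER_CUBIC))
print(env.get_state()["time"],env.get_state()["tcp_pos"],env.get_state()["force"], -cc[1].T@cc[2])
E
```

```text
lever end,screw [[ 0.5298 -0.2412  0.068 ]
 [ 0.558  -0.2088  0.068 ]
 [ 0.4966  0.0445  0.068 ]]
0 [ 0.49  0.26 -0.45  1.85  0.13  1.06  0.  ]
1 [-0.83  0.5   1.29  1.93 -0.54  1.13 -2.45]
2.2833 [ 0.51999454 -0.12062396  0.31992653] [-1.28628212 -0.54287327  0.28783819] [ 0.51917245 -0.04858305  0.39035396]
```

View pics/w1.png

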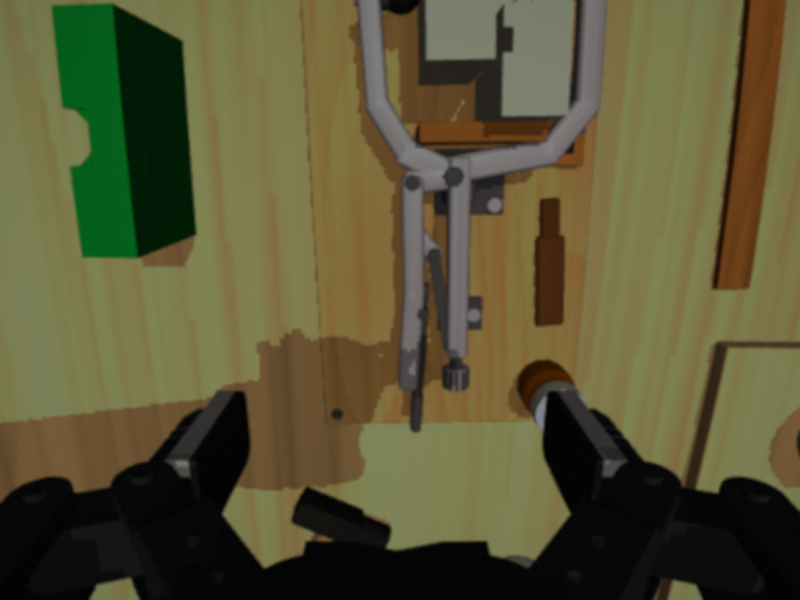

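The wrist view shows the moving handle along (410,190–385), the lever bar at (417,395–430), the fixed handle at (458,185–355) with its screw at (456,377), and the far half's end touching the stop at (500,125). I'll project these.

Run:
```python
from h import *
cc=cal("wrist"); f=lambda p,z:plane(cc,np.array(p,float)*.64,z).round(4)
print("lever end L,R; neck L,R",f([[410.5,430],[420,430],[412,395],[422,395]],.068))
print("fixed outer",f([[469,200],[468,350]],.069)); print("fixed inner",f([[449,200],[447,350]],.069))
print("moving outer",f([[403,200],[399,385]],.069)); print("pivot",f([[455,176],[412,182]],.07))
print("board corners",f([[327,423],[302,0],[590,420],[592,200]],.018))
z=np.load("pics/w1.npz");P=cloud(cc,z["D"])
for u,v in((416,410),(458,270),(405,270),(550,60),(460,30)):print(u,v,P[int(v*.64),int(u*.64)].round(4))
zz=np.load("pics/top0.npz");ct=cal("top");Q=cloud(ct,zz["D"])
# block outline corners in top image crop: front half top
g=lambda p,z:plane(ct,np.array(p)/4.8+[220,150],z).round(4)
print("front top corners",g([[62,173],[284,168],[284,222],[65,229]],.113)); print("far",g([[106,111],[326,110],[326,158]],.113))
```

```text
lever end L,R; neck L,R [[ 0.5325 -0.2375  0.068 ]
 [ 0.5393 -0.2374  0.068 ]
 [ 0.5329 -0.2095  0.068 ]
 [ 0.54   -0.2094  0.068 ]]
fixed outer [[ 0.5656 -0.074   0.069 ]
 [ 0.5703 -0.1746  0.069 ]]
fixed inner [[ 0.553  -0.0742  0.069 ]
 [ 0.556  -0.1748  0.069 ]]
moving outer [[ 0.5242 -0.0746  0.069 ]
 [ 0.5236 -0.2014  0.069 ]]
pivot [[ 0.556  -0.0594  0.07  ]
 [ 0.5295 -0.0634  0.07  ]]
board corners [[ 0.4651 -0.2613  0.018 ]
 [ 0.4554  0.0528  0.018 ]
 [ 0.6845 -0.2564  0.018 ]
 [ 0.6635 -0.0762  0.018 ]]
416 410 [ 0.5357 -0.2207  0.0682]
458 270 [ 0.5605 -0.1179  0.0701]
405 270 [ 0.526  -0.1186  0.0693]
550 60 [0.5969 0.0012 0.1142]
460 30 [0.5503 0.0141 0.1133]
front top corners [[ 0.5583  0.1377  0.113 ]
 [ 0.5629 -0.003   0.113 ]
 [ 0.528  -0.0031  0.113 ]
 [ 0.5222  0.1349  0.113 ]]
far [[ 0.5989  0.1106  0.113 ]
 [ 0.601  -0.0296  0.113 ]
 [ 0.5696 -0.0296  0.113 ]]
```

Run:
```python
from h import *
cc=cal("wrist"); f=lambda p,z:plane(cc,(np.array(p,float)+.5)*.64-.5,z)
th=.031; o=np.array([.5485,-.061]); ex=np.array([np.cos(th),np.sin(th)]);ey=np.array([-ex[1],ex[0]])
B=lambda W:np.c_[(W[:,:2]-o)@ex,(W[:,:2]-o)@ey].round(4)
print("far NL,NR, front L,R,corner",B(f([[502,90],[571,118],[424,30],[497,30],[424,62],[497,62]],.113)))
print("fixed out/in, moving out, lever",B(f([[469,200],[468,350],[449,200],[447,350],[403,200],[399,385],[415,430]],.069)))
ct=cal("top");z=np.load("pics/top0.npz");Q=cloud(ct,z["D"])
w=np.load("pics/w1.npz");P=cloud(cc,w["D"])
for n,p in(("wrist",P),("top",Q)):
    m=(abs(p[...,2]-.113)<.006)&(p[...,0]>.45)&(p[...,0]<.65)&(abs(p[...,1])<.2)
    b=B(p[m]); print(n,m.sum(),np.percentile(b,[0.5,50,99.5],axis=0).round(4).tolist())
    for y in(.045,.06,.1,.12):
        s=b[abs(b[:,1]-y)<.006]; 
        if len(s):print(y,s[:,0].min(),s[:,0].max())
    for x in(.008,.05):
        s=b[abs(b[:,0]-x)<.008]; print("x",x,s[:,1].min(),s[:,1].max())
```

```text
far NL,NR, front L,R,corner [[ 0.0263  0.0463]
 [ 0.0631  0.0323]
 [-0.0138  0.0752]
 [ 0.0229  0.0749]
 [-0.0138  0.0601]
 [ 0.0233  0.0598]]
fixed out/in, moving out, lever [[ 0.0165 -0.0133]
 [ 0.0181 -0.114 ]
 [ 0.0039 -0.0131]
 [ 0.0037 -0.1138]
 [-0.0249 -0.0127]
 [-0.0294 -0.1394]
 [-0.0185 -0.1751]]
wrist 5016 [[-0.0131, 0.0338], [0.0339, 0.0682], [0.0608, 0.0888]]
0.045 0.026 0.0614
0.06 -0.0132 0.0614
x 0.008 0.0611 0.089
x 0.05 0.0336 0.089
top 958 [[-0.0152, 0.0327], [0.0192, 0.1161], [0.0588, 0.1981]]
0.045 0.0241 0.0566
0.06 -0.015 0.0582
0.1 -0.015 0.0584
0.12 -0.016 0.0591
x 0.008 0.0612 0.1982
x 0.05 0.0325 0.1704
```

The wrist measurements agree with the given sizes: front half x −13..23 (expected −12..23), far half 26..62, fixed grip face about 18 (expected 19), slip about 28 mm. Now I straddle the lever bar and pull it in small steps.

```bash
cat >> h.py <<'E'
TH=.031; O=np.array([.548,-.061]); EX=np.array([np.cos(TH),np.sin(TH)]); EY=np.array([-EX[1],EX[0]]); Q=qd(TH)
def W(x,y,z): return np.r_[O+x/1000*EX+y/1000*EY, z/1000]
def F(s): return np.r_[s["force"][:2]@EX,s["force"][:2]@EY,s["force"][2]].round(2)
def snap(n):
    cc=cal("wrist");I,D=camera("wrist");np.savez("pics/%s.npz"%n,I=I,D=D,R=cc[1],t=cc[2]);cv2.imwrite("pics/%s.png"%n,cv2.resize(I,(800,600),interpolation=cv2.INTER_CUBIC))
E
python3 - <<'E'
from h import *
env.reach(W(-50,-172,200),Q)
print(env.movel(W(-50,-172,106),.08,stop_force=8))
env.dwell(.2); s=env.get_state(); f0=F(s); print(s["time"],s["tcp_pos"]-W(-50,-172,106),f0)
pk=0
for i in range(1,17):
    st=env.movel(W(-50-2*i,-172,106),.015,stop_force=5); s=env.get_state(); f=F(s)-f0; print(i,st,f,round(s["time"],2))
    pk=max(pk,f[0])
    if st or (pk>2 and f[0]<.8): break
snap("w2")
E
```

```text
False
4.5167 [ 2.16724711e-04 -9.93466701e-05  4.28499430e-04] [-0.51  0.05  0.21]
1 False [ 0.61 -1.59  0.74] 4.8
2 False [ 0.63  0.65 -0.75] 5.08
3 False [ 0.42 -0.67 -0.56] 5.37
4 False [ 1.56 -0.07 -0.3 ] 5.65
5 False [1.32 0.12 0.21] 5.93
6 False [ 1.38 -0.02  0.07] 6.22
7 False [ 0.79 -0.12 -0.45] 6.5
8 False [1.74 0.68 0.45] 6.78
9 False [ 2.37  0.8  -0.57] 7.07
10 False [ 3.79  1.34 -0.07] 7.35
11 False [2.45 1.34 0.36] 7.63
12 False [2.39 0.68 0.68] 7.92
13 False [ 2.14 -0.22  0.29] 8.2
14 False [ 3.56 -0.14  0.25] 8.48
15 False [ 1.68 -0.5   0.46] 8.77
16 False [1.71 0.26 0.5 ] 9.05
```

View pics/w2.png

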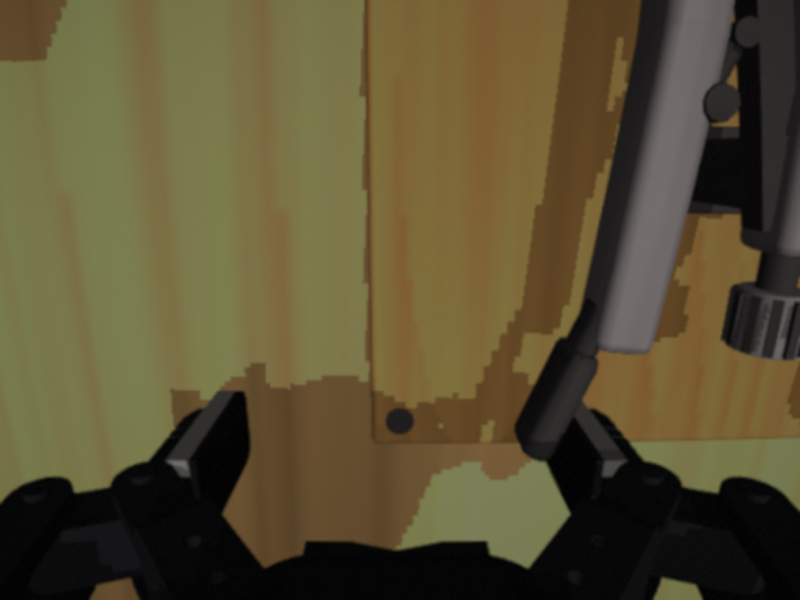

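The lever at (560,395) is deflected against the right pad, and the moving handle at (650,200) is tilted. I'll measure how far the handle has opened.

Run:
```python
from h import *
cc=cal("wrist"); p=plane(cc,(np.array([[600,345],[650,350],[655,100],[520,430],[553,455],[597,345]],float)+.5)*.64-.5,.069)
d=p[:,:2]-O; print(np.c_[d@EX,d@EY].round(4)*1000); print(env.get_state()["opening"])
```

```text
[[ -35.1 -141.1]
 [ -23.1 -142.4]
 [ -29.4  -88.1]
 [ -52.  -162.9]
 [ -43.3 -170. ]
 [ -35.8 -141.1]]
0.08516818791369915
```

The handle is about at dead centre (roughly 0.11 rad) and the force is still low, so I carry on gently.

Run:
```python
from h import *
s=env.get_state(); f0=np.array([-.5,0,.2])
for i in range(17,24):
    st=env.movel(W(-50-2*i,-172,106),.015,stop_force=5); env.dwell(.1); s=env.get_state(); f=F(s)-f0; print(i,st,f,round(s["time"],2))
    if st or f[0]<.3: break
snap("w3")
```

```text
17 False [2.05 0.17 0.52] 9.48
18 False [ 1.84 -0.49 -0.34] 9.87
19 False [0.   0.62 0.33] 10.25
```

View pics/w3.png

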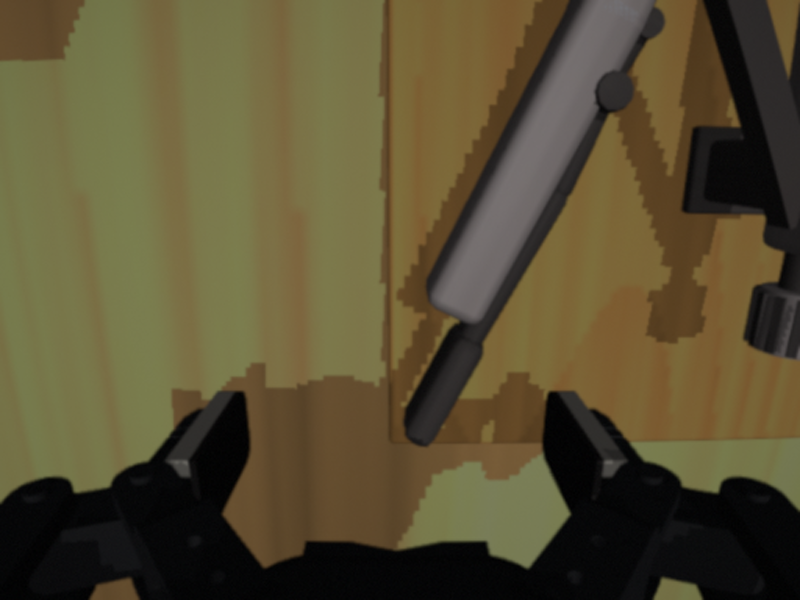

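It has sprung open: the handle is at (530,180) and the lever at (445,385), clear of both pads. Next is the push.

Run:
```python
from h import *
env.movel(W(-88,-172,230),.15)
env.grip(0)
env.reach(W(5.5,224,230),Q)
env.movel(W(5.5,224,137),.1,stop_force=8); env.dwell(.2)
s=env.get_state(); f0=F(s); print(s["time"],f0,s["opening"])
st=env.movel(W(5.5,176,137),.0055,stop_force=9); s=env.get_state()
d=s["tcp_pos"][:2]-O; print(st,s["time"],"y",d@EY*1000,F(s)-f0)
```

```text
14.8333 [-0.32 -0.49  0.31] -0.00019745725120224857
True 20.9333 y 187.09437372311797 [ 0.19  1.03 -0.52]
```

It stopped at 187, against an estimated home of about 183.5. I'll push again in small steps and log the force.

Run:
```python
from h import *
f0=np.array([-.32,-.49,.31])
for y in(186,185,184,183,182,181):
    st=env.movel(W(5.5,y,137),.005,stop_force=9); s=env.get_state()
    d=s["tcp_pos"][:2]-O; print(y,st,round(s["time"],2),(d@EY*1000).round(2),F(s)-f0)
    if st and F(s)[1]>6:break
```

```text
186 False 21.47 186.9 [-0.66  5.96 -1.12]
185 False 21.82 186.79 [-0.54  7.86 -1.26]
184 False 22.17 186.68 [-0.55  9.67  0.12]
183 False 22.52 186.62 [-0.32 11.77 -0.51]
182 False 22.87 186.5 [-1.42 13.5   0.22]
181 False 23.22 186.39 [-1.07 15.16  1.28]
```

It is firmly blocked at 186.5, with force rising to 15 N against at most 5 N for sliding, so it is butting. I'll back off and check with a look.

Run:
```python
from h import *
env.movel(W(5.5,200,137),.05); env.movel(W(5.5,200,230),.15)
env.reach(W(-42,-40,300),Q); env.dwell(.2)
snap("w4"); cc=cal("wrist"); z=np.load("pics/w4.npz");p=cloud(cc,z["D"])
m=(abs(p[...,2]-.113)<.006)&(p[...,0]>.45)&(p[...,0]<.65)&(abs(p[...,1])<.2)
d=p[m][:,:2]-O; b=np.c_[d@EX,d@EY]*1000
for x in(-8,0,8,14,35,45,55):
    s=b[abs(b[:,0]-x)<3]; print("x",x,s[:,1].min().round(1),s[:,1].max().round(1))
s=b[abs(b[:,1]-70)<6]; print(s[:,0].min(),s[:,0].max()); print(env.get_state()["time"])
```

```text
x -8 33.3 104.3
x 0 33.3 104.4
x 8 33.4 104.2
x 14 33.4 89.7
x 35 33.0 92.3
x 45 33.1 105.3
x 55 33.2 106.0
-15.533466178326984 61.40167966810361
25.7667
```

View pics/w4.png

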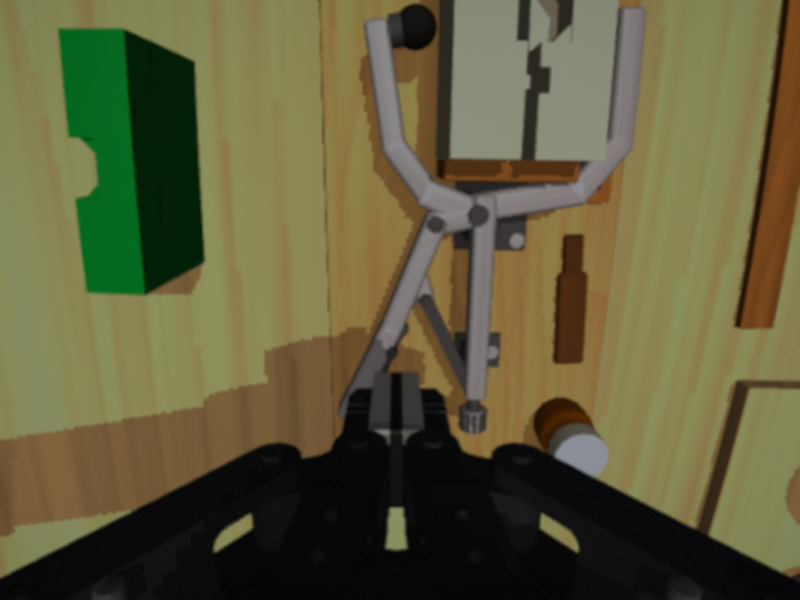

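The ends are flush: front half 33.3, far half 33.1. The keys face the grooves with a small gap left at (528,90), and the handle is open. Now I close the moving handle against the bolted fixed handle, using the closed fingers at handle_grip with small steps and a force limit.

Run:
```python
from h import *
env.reach(W(-82,-74,200),Q)
print(env.movel(W(-82,-74,119),.1,stop_force=8)); env.dwell(.2)
s=env.get_state(); f0=F(s); print(s["time"],f0); x=-82; pk=0
while x<-42:
    x+=2; st=env.movel(W(x,-74,119),.015,stop_force=14); s=env.get_state(); f=F(s)-f0; d=s["tcp_pos"][:2]-O
    print(x,st,(d@EX*1000).round(1),f,round(s["time"],1)); pk=min(pk,f[0])
    if f[0]<-22 or st: break
```

```text
False
27.45 [-0.37  0.3   0.15]
-80 False -79.8 [ 0.25  0.99 -0.12] 27.7
-78 False -77.9 [-0.34 -0.22 -0.97] 28.0
-76 False -75.9 [ 1.01 -0.76  0.3 ] 28.3
-74 False -73.9 [-0.1  -0.84  0.3 ] 28.6
-72 False -71.9 [ 0.63 -0.45  0.11] 28.9
-70 False -70.4 [-0.44 -0.5   1.36] 29.1
-68 False -68.3 [-2.16 -0.31 -0.75] 29.4
-66 False -66.5 [-3.83 -1.35 -0.26] 29.7
-64 False -64.7 [-5.64 -1.59 -0.64] 30.0
-62 False -62.7 [-4.42 -1.32  0.4 ] 30.3
-60 False -60.5 [-4.71 -1.57 -1.38] 30.6
-58 False -58.6 [-4.43 -1.72 -1.14] 30.9
-56 False -57.1 [-7.03 -2.81  0.88] 31.1
-54 False -55.6 [-8.47 -1.8   1.3 ] 31.4
-52 False -53.8 [-7.86 -4.1   1.58] 31.7
-50 False -51.6 [-6.62 -4.09  0.18] 32.0
-48 False -48.5 [-4.12 -2.5  -0.99] 32.3
-46 False -44.2 [ 0.74 -0.75 -0.36] 32.5
-44 False -43.4 [ 0.58 -0.04 -0.19] 32.8
-42 False -41.8 [ 0.39 -0.12 -0.86] 33.1
```

The force peaked at 8.5 N and then dropped to zero around −46, so the handle snapped over centre. I'll retreat and check.

Run:
```python
from h import *
env.movel(W(-70,-74,119),.1); env.movel(W(-70,-74,230),.15)
env.reach(W(-42,-60,310),Q); env.dwell(.3)
snap("w5"); cc=cal("wrist"); z=np.load("pics/w5.npz");p=cloud(cc,z["D"])
m=(abs(p[...,2]-.113)<.006)&(p[...,0]>.45)&(p[...,0]<.65)&(abs(p[...,1])<.2)
d=p[m][:,:2]-O; b=np.c_[d@EX,d@EY]*1000
for x in(-5,0,8,14,35,45,55):
    s=b[abs(b[:,0]-x)<3]; print("x",x,s[:,1].min().round(1),s[:,1].max().round(1))
s=b[abs(b[:,1]-60)<6]; print(s[:,0].min(),s[:,0].max()); 
s=env.get_state();print(s["time"],F(s))
```

```text
x -5 33.5 85.4
x 0 33.5 85.4
x 8 33.5 85.4
x 14 33.7 85.4
x 35 33.6 86.0
x 45 33.3 86.3
x 55 33.2 86.3
-8.48572104132259 62.33136175756731
35.225 [-0.46  0.54 -0.06]
```

View pics/w5.png

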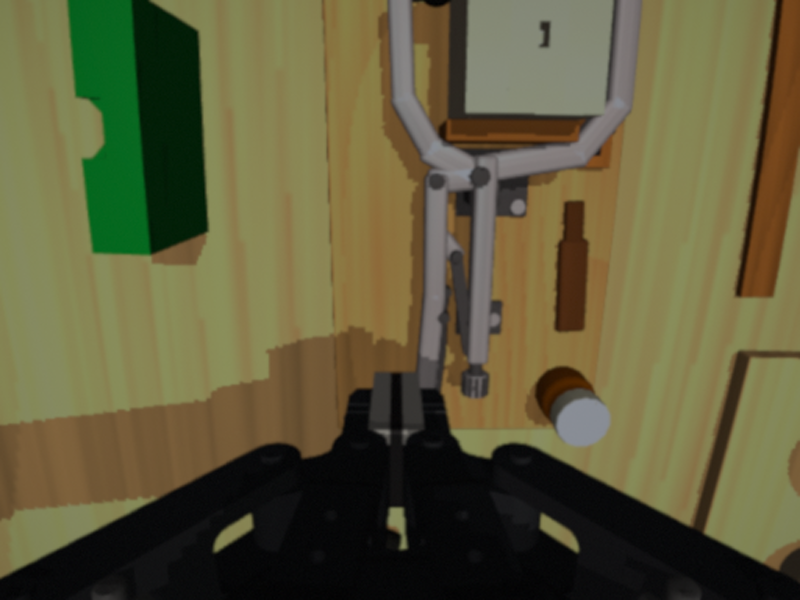

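The joint is closed: the front face is at −8.5 (expected −8), the ends are flush and the handle at (433,280) is locked. Nothing else has been disturbed and the robot is clear.

```bash
python3 -c "
from h import *
print(job.job_done())"
```

```text
the job is handed in; nothing more can be done
None
```

The job is handed in: the pliers were released, the front half was pushed home against the end stop, and the pliers were locked over centre with the mould closed. I butted the front half with up to about 15 N to confirm it was home, more than the 2 to 5 N that sliding takes.

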